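# Take the wing nut off the grinding-wheel spindle

## Task

The grinding wheel on the spindle stand is due for changing: swing the locking arm outward by at least 60 degrees, clear of the wing nut, and leave it there, then unscrew the wing nut anticlockwise until it comes off the top of its threaded stud and lift it clear. Set it down gently, upright on its hub, in the empty compartment of the parts tray, and leave the spacer, spray can, oil bottle and spanner where they are.

Things in the scene. Friction and masses are not known exactly. Their poses are not given: they have to be found in the camera images.
- stand: Fixed bench stand: grey foot 170 mm across, grinding wheel 150 mm across lying flat (top 57 mm above the bench), a steel flange on it (top 63 mm up) and an upright threaded stud 35 mm across in the middle. Origin on the spindle axis at bench level, z up. A grey post 24 mm across, with the locking arm on top, stands at x +90, y +105 mm in this frame.
- stud_top (a point): Top end of the threaded stud, on its axis, 138 mm above the bench; the nut's underside must rise past it to be clear. The thread is coarse, two-start, right-handed (unscrews anticlockwise seen from above), lifts the nut 30 mm per turn and has up to 3 mm of play.
- wing_nut: Dark steel wing nut, 0.26 to 0.46 kg: round knurled hub 50 mm across, 40 mm tall, open bore; two opposite wings reach 80 mm from the axis, 14 mm wide, 18 to 38 mm above the hub's underside. Origin on its axis at the underside; x along the wings (either end alike), z up. At the start it is screwed down on the flange, its x within 0.15 rad of the stand's x, wings 81 to 101 mm up.
- nut_top (a point): Centre of the top of the nut's hub, 40 mm above its underside; at the start the stud stands 35 mm above it. The nut comes free after about 7.2 rad (1.15 turns) anticlockwise from the stand's x, 33 mm up, surely by 8 rad; near the end it may rock by up to 13 degrees, and turned past it drop back 10 to 15 mm onto the thread, yet it then lifts straight off.
- lock_arm (a joint): Angle of the locking arm about the upright pivot, rad. 0: inward stop, its end stands in the path of the wing on the stand's +x side and stops unscrewing. Grows as it swings outward, away from the spindle (anticlockwise from above), to a stop at 1.75. Starts at 0 to 0.12; clear of the nut from about 1. Light friction (0.08 N m, about 1 N at its end); stays where left.
- pivot (a point): Axis of the locking arm at mid-height of the arm, 91 mm above the bench, at x +90, y +105 mm in the stand's frame.
- lock_arm_tip (a point): End of the locking arm, a straight dark steel bar 14 mm wide and 14 mm tall (84 to 98 mm above the bench), 82 mm from pivot to end. With the arm at 0 this point is at x -18, y -80 mm from the pivot in the stand's frame.
- tray: Fixed aluminium parts tray, 200 mm (x) by 160 mm (y), walls 18 mm tall, 4 mm thick, floor 4 mm thick; a 16 mm tall divider makes a -x and a +x compartment. Origin at the centre of its underside. The spacer stands in -x; +x is empty. The nut's wings stand above the walls and may overhang them; along the tray's y they keep clear of the spacer.
- tray_free (a point): Centre of the floor of the empty compartment (tray x +50 mm), 4 mm above the bench; the compartment is about 92 by 152 mm.
- spacer: Loose steel spacer, 48 mm across, 45 mm tall, standing in the other compartment. Origin at its underside. To be left alone.
- vice: Fixed small blue bench vice, 130 by 100 mm and 118 mm tall, with a screw and bar that reach 107 mm from its origin towards its -x. Origin at its underside. An obstacle.
- spray_can: Loose spray can, 64 mm across, 175 mm tall, upright, origin at its underside. To be left alone.
- oil_bottle: Loose oil bottle, 68 mm across, 170 mm tall, upright, origin at its underside. To be left alone.
- spanner: Loose spanner lying flat, 180 mm long along its x, 20 mm thick; origin at mid-length on the bench. To be left alone.
Things that resemble listed ones, but are neither listed nor needed, are in the scene too. There is more than one size of the wing_nut; the one meant has the size given above.

How it is judged:
By the outcome, as a careful person would: the job done as asked, in the order asked, and still so for the second after the job is handed in, with the robot touching nothing.
It also fails if it takes over 72 s, if anything falls off the work surface, if the arm or the gripper's body presses on something with over 40 N, if the wrist force passes 120 N, or if a joint passes its speed limit or range.

## Robot

A 6-joint arm with a two-finger parallel gripper is mounted at the origin on the work surface. World frame = base frame: x ahead of the robot, y to its left, z up, the work surface at z = 0. Lengths are in m, angles in rad, forces in N, time in s.
With the tool pointing down it reaches from about 0.375 to 0.9 m from the base axis. Payload 3.1 kg.
Tool frame: the origin (TCP) lies at the very end of the fingers, on their centre line; the grasp point (between the pads) lies 19 mm behind it; z points along the fingers, y is the line along which they close (so a half turn about z gives the same grasp; the last joint's range is limited). The gripper opens to 87 mm and grips with 3 to 60 N. Pads are 19 mm wide; open, the fingers measure 117 mm over their backs; the gripper's body (75 mm by 190 mm) begins 51 mm behind the grasp point.
Start: joints at [-1.504, 0.527, 1.433, -0, 1.181, -0.178], TCP at [0.152, -0.606, 0.223] pointing down, gripper open.
Joint ranges: [-3.08, 3.08], [-0.75, 2.2], [0.22, 2.44], [-1.43, 4.57], [0, 2.65], [-2.85, 2.85]. Speed limits (rad/s): [2.79, 2.79, 3.14, 3.14, 3.14, 3.14].

## Interface

Orientations are given as a unit quaternion [x, y, z, w].
In Python, from plant import status, viewer, workorder, boxes_of, pinpoint gives the robot as it stands.
- The arm moves only by the tool carry_out, never from a script. Its argument "series" is a list of rows, each a list of 3 entries, a list of its own where there are three numbers: the opening, from -1 (shut) to 1 (fully open), so that 0 is half open, then the shift along the tool's x, y, z as a fraction of full scale, then the turn about the tool's z as a fraction of full scale. A call has 1 to 5 rows; each row is the pose to reach, as a shift and turn from the pose commanded when the call began, along the tool's axes at that moment, turning the shorter way round; what a row does not reach only later rows make up. Full scale, the value 1, is 0.2 m for a shift and 180 degrees for a turn. A row lasts 1/10 s, in which the tool goes at most 50 mm and 8.59 degrees, less where a joint would pass 70% of its speed; a pose out of reach is approached as far as the arm can. A call with a number of a shift or a turn outside -1 to 1 is refused whole. A call with a gripper value outside its range is refused whole. The fingers move at their own pace and stop on an object; "grip_force" is the grip in N (left out, the last holds). Time passes only in rows, so rows that repeat a pose let the fingers close. It gives the time, the measured TCP pose, the force, the opening and the grip force at its end, in the units of the state.
- status.sense(): the state, without advancing time (a new reading comes with each control period).
- viewer.camera(name): name is "side" or "top"; returns a dict with "frame" (384x512x3 uint8, red, green, blue), "intrinsics" (3x3 intrinsics, pixels), "world_to_cam" (4x4, takes a point from world to camera coordinates). Camera axes: x right, y up, looking along -z (the intrinsics and any distortion apply to the point x, -y, -z); pixel columns grow to the right and rows downward; lengths in m; the calibration is good to about 2 mm. A picture is of the moment at which its call begins. There is no depth.
- workorder.finish_job(): hands the job in; it is judged then, once.
Trained networks look in the newest picture that a camera, given by its name, has taken for a name from the list of things; names that differ only in an ending like _2 or _b are one class to them, and where a whole thing is asked for, a point or a joint stands for the part that bears it (a point fixed in the world has none). Each returns a list of dicts, best first, with "confidence" (0 to 1); they miss things now and then, are a little off and sometimes report something else, mostly with a low value. They report only what shows in the picture. A call takes as long as a camera call. They do not tell look-alikes from the thing itself.
- boxes_of(target, camera): "point" ([x, y, z] in m, in world coordinates, good to about 4 mm: the middle of the surface that is visible of it).
- pinpoint(target, camera): "point" ([x, y, z] in m, in world coordinates, good to about 4 mm: a listed point, or the origin of a listed thing).
The state is a dict: "time_s": time; "joint_positions": joint angles; "joint_velocities": joint speeds; "effort": joint torques, N m; "eef_pos": TCP position; "tcp_rot": TCP orientation; "ft_force": force on the tool from outside, world axes, zero at the start; "wrist_torque": the same for the moment, N m; "gripper_width": finger opening in m; "gripper_force": force on a finger pad.
Only numpy, scipy, OpenCV 4.12 (cv2) and the standard library are available. Lean on these libraries where they do the work, as an engineer would, in place of code of your own. Each camera call takes 0.05 s, during which the arm holds its last target. There are 200 camera calls.

## Working session

There is one attempt and no reset: what is moved stays moved. The work goes in short steps, Python scripts to look and compute and a tool call to move; the robot and the scene stay as the last step left them, time stands still between calls to the robot, and variables do not carry over. Pictures are saved under pics/ and viewed, at most 10 in all, crops included, and the job is handed in when it is done.

Besides the shell and the picture viewer there is one more tool, called after "Emit:" by a JSON object that holds its "fn" and its "kwargs". carry_out: Moves the arm, as the interface text tells. Its arguments: {"type":"object","properties":{"series":{"type":"array","items":{"type":"array"}},"grip_force":{"type":"number"}},"required":["series"]}

```bash
mkdir -p pics; ls; cat > h.py <<'E'
import numpy as np, cv2
from plant import status, viewer, workorder, boxes_of, pinpoint
def proj(c,p):
    q=c["world_to_cam"]@np.r_[p,1]; v=c["intrinsics"]@np.array([q[0],-q[1],-q[2]]); return (v[:2]/v[2]).round(0)
E
python3 - <<'E'
from h import *
cs={n:viewer.camera(n) for n in("side","top")}
for n,c in cs.items():
    cv2.imwrite(f"pics/a_{n}.png",c["frame"][:,:,::-1])
for t in "stand stud_top wing_nut nut_top pivot lock_arm_tip tray tray_free spacer vice spray_can oil_bottle spanner".split():
    for n in cs:
        print(t,n,[(np.round(d["point"],3).tolist(),round(d["confidence"],2),proj(cs[n],d["point"]).tolist()) for d in pinpoint(t,n)[:4]])
s=status.sense();print({k:np.round(v,3).tolist() for k,v in s.items()})
E
```

```text
pics
stand side [([0.598, 0.028, -0.002], 0.76, [251.0, 220.0])]
stand top [([0.599, 0.024, 0.001], 0.91, [251.0, 195.0])]
stud_top side [([0.6, 0.027, 0.136], 0.68, [250.0, 189.0])]
stud_top top [([0.6, 0.025, 0.135], 0.63, [248.0, 189.0])]
wing_nut side [([0.598, 0.024, 0.067], 0.82, [251.0, 205.0]), ([0.836, -0.06, 0.002], 0.63, [203.0, 165.0]), ([0.387, -0.123, 0.001], 0.54, [344.0, 217.0])]
wing_nut top [([0.601, 0.028, 0.062], 0.89, [248.0, 192.0]), ([0.391, -0.123, -0.001], 0.77, [308.0, 274.0]), ([0.836, -0.07, -0.0], 0.7, [285.0, 108.0])]
nut_top side [([0.6, 0.028, 0.102], 0.8, [250.0, 198.0]), ([0.385, -0.123, 0.029], 0.6, [346.0, 212.0]), ([0.603, 0.024, 0.133], 0.6, [250.0, 189.0]), ([0.843, -0.064, 0.029], 0.45, [201.0, 157.0])]
nut_top top [([0.597, 0.024, 0.106], 0.89, [249.0, 192.0]), ([0.837, -0.064, 0.026], 0.48, [283.0, 104.0])]
pivot side [([0.578, 0.162, 0.094], 0.87, [226.0, 241.0])]
pivot top [([0.578, 0.167, 0.09], 0.69, [190.0, 201.0])]
lock_arm_tip side [([0.631, 0.101, 0.089], 0.77, [224.0, 214.0])]
lock_arm_tip top [([0.632, 0.099, 0.095], 0.64, [218.0, 1
[... 740 characters left out ...]
, 164.0])]
oil_bottle side [([0.714, -0.282, 0.002], 0.84, [274.0, 138.0])]
oil_bottle top [([0.718, -0.284, 0.004], 0.98, [366.0, 149.0]), ([0.687, 0.251, -0.001], 0.19, [167.0, 163.0])]
spanner side [([0.392, 0.007, -0.002], 0.9, [320.0, 251.0])]
spanner top [([0.394, 0.006, -0.005], 0.7, [258.0, 273.0])]
{'time_s': 1.4, 'joint_positions': [-1.504, 0.527, 1.433, -0.0, 1.181, -0.179], 'joint_velocities': [0.001, 0.001, -0.0, -0.0, 0.002, 0.0], 'effort': [0.0, -44.001, -17.698, 0.063, 0.051, -0.0], 'eef_pos': [0.152, -0.606, 0.223], 'tcp_rot': [0.992, 0.123, -0.0, 0.0], 'ft_force': [-0.339, -1.169, 1.463], 'wrist_torque': [-0.015, -0.039, 0.056], 'gripper_force': 0.0, 'gripper_width': 0.087}
```

View pics/a_top.png

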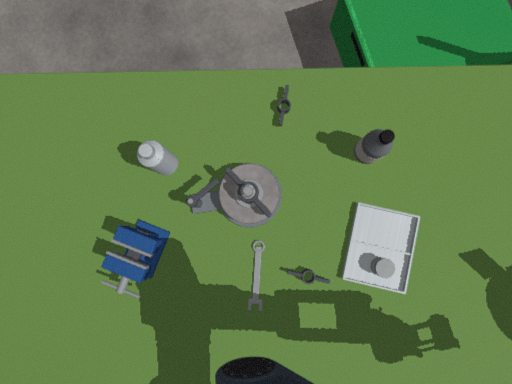

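View pics/a_side.png

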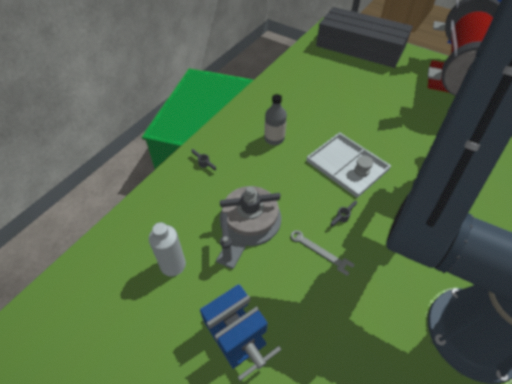

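Candidates for the wing nut in the top view are the one on the stud at (248,192), a loose one at (285,106) and a loose one at (308,275). I choose (248,192), because it is screwed onto the stand. I'll check it in a close crop with the expected stand-frame overlay.

```bash
python3 - <<'E'
from h import *
c=viewer.camera("top"); f=c["frame"][:,:,::-1].copy()
S=np.array([.5993,.0258]); P=np.array([.578,.1645]); d=P-S
yaw=np.arctan2(d[1],d[0])-np.arctan2(105,90); print("yaw",yaw,np.hypot(*d))
r0,c0=140,170; k=6
crop=cv2.resize(f[r0:r0+95,c0:c0+130],None,fx=k,fy=k,interpolation=cv2.INTER_CUBIC)
K=c["intrinsics"]
def pf(p):
    q=c["world_to_cam"]@np.r_[p,1]; v=K@np.array([q[0],-q[1],-q[2]]); v=v[:2]/v[2]; return tuple(int(x) for x in ((v-[c0,r0]+.5)*k))
for da,col in((-.15,(255,0,0)),(0,(0,255,0)),(.15,(0,0,255))):
    for s in(1,-1):
        a=yaw+da; cv2.circle(crop,pf([*(S+s*.08*np.array([np.cos(a),np.sin(a)])),.101]),3,col,-1)
R=np.array([[np.cos(yaw),-np.sin(yaw)],[np.sin(yaw),np.cos(yaw)]])
b=np.arctan2(-80,-18)+yaw
for g,col in((0,(0,255,255)),(.12,(255,255,0))):
    cv2.circle(crop,pf([*(P+.082*np.array([np.cos(b+g),np.sin(b+g)])),.098]),3,col,-1)
cv2.circle(crop,pf([*P,.098]),3,(0,255,255),-1);cv2.circle(crop,pf([*S,.138]),3,(0,255,0),-1)
cv2.imwrite("pics/b.png",crop)
for n in("top","side"):
  if n=="side": viewer.camera(n)
  for t in("stand","stud_top","pivot","lock_arm_tip","nut_top","tray","tray_free","spacer"):
    D=pinpoint(t,n)
    if D: print(n,t,np.round(D[0]["point"],4),[round(x["confidence"],2) for x in D])
E
```

```text
yaw 0.8610047005999968 0.14032597763778454
top stand [5.993e-01 2.360e-02 5.000e-04] [0.8, 0.67]
top stud_top [0.6013 0.023  0.1366] [0.56]
top pivot [0.5802 0.1643 0.0903] [0.73]
top lock_arm_tip [0.6296 0.0942 0.0951] [0.85]
top nut_top [0.5937 0.0225 0.103 ] [0.67, 0.59, 0.57]
top tray [ 0.4638 -0.3161 -0.0009] [0.9]
top tray_free [ 0.5073 -0.3192  0.0063] [0.75]
top spacer [ 0.4179 -0.3043  0.0061] [0.69]
side stand [ 0.5997  0.0298 -0.0017] [0.7]
side stud_top [0.3929 0.0125 0.0017] [0.39]
side pivot [0.5805 0.1626 0.0924] [0.89]
side lock_arm_tip [0.629  0.1003 0.0917] [0.77, 0.58, 0.42]
side nut_top [0.6006 0.0279 0.1014] [0.8, 0.68, 0.49]
side tray [ 4.651e-01 -3.125e-01  1.000e-04] [0.89]
side tray_free [ 0.5163 -0.3201  0.0019] [0.82]
side spacer [ 0.4133 -0.3066  0.0072] [0.62]
```

View pics/b.png

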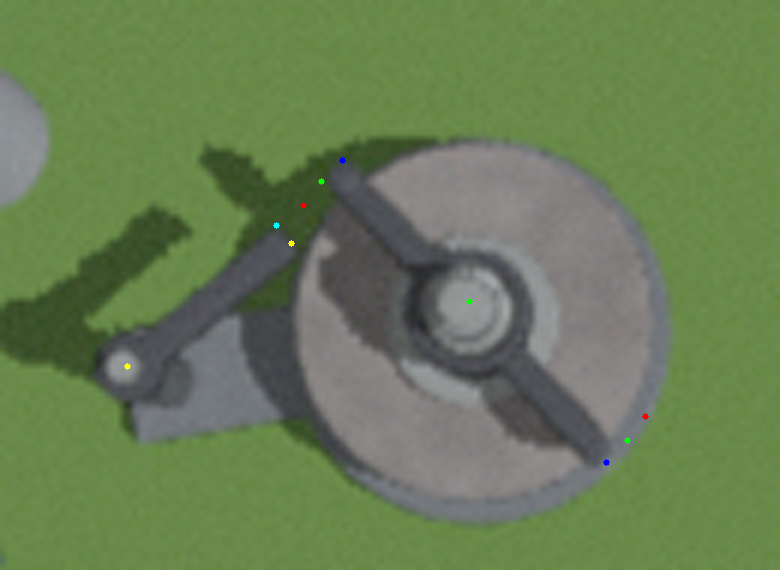

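The crop shows the nut on the stud with full-size wings, ends at (343,168) and (603,458), at about 41° in world. The arm runs from (127,366) to about (285,235), close to its inward stop. The stud axis matches. I'll travel to the inner side of the locking arm with the fingers closed.

Emit:
{"fn": "carry_out", "kwargs": {"series": [[-1,[0.75,-0.725,0],0],[-1,[0.75,-0.725,0],0],[-1,[0.75,-0.725,0],0],[-1,[0.75,-0.725,0],0],[-1,[0.75,-0.725,0],0]], "grip_force": 50}}

```text
time_s: 2.8
eef_pos: [0.2638, -0.4231, 0.2223]
tcp_rot: [0.992, 0.125, 0.0, -0.003]
ft_force: [-1.5, -0.4, -0.7]
gripper_width: 0.0547
gripper_force: 0.0
```

Emit:
{"fn": "carry_out", "kwargs": {"series": [[-1,[0.75,-0.725,0],0],[-1,[0.75,-0.725,0],0],[-1,[0.75,-0.725,0],0],[-1,[0.75,-0.725,0],0],[-1,[0.75,-0.725,0],0]]}}

```text
time_s: 3.3
eef_pos: [0.3738, -0.2479, 0.2227]
tcp_rot: [0.992, 0.125, 0.0, -0.001]
ft_force: [-0.1, -0.3, 0.2]
gripper_width: 0.0149
gripper_force: 0.0
```

Emit:
{"fn": "carry_out", "kwargs": {"series": [[-1,[0.75,-0.725,0],0],[-1,[0.75,-0.725,0],0],[-1,[0.75,-0.725,0],0],[-1,[0.75,-0.725,0],0],[-1,[0.75,-0.725,0],0]]}}

```text
time_s: 3.8
eef_pos: [0.4854, -0.0721, 0.2229]
tcp_rot: [0.992, 0.125, 0.001, 0.0]
ft_force: [-0.6, -0.1, -0.2]
gripper_width: 0.0006
gripper_force: 0.0
```

Emit:
{"fn": "carry_out", "kwargs": {"series": [[-1,[0.73,-0.717,0],-0.235],[-1,[0.73,-0.717,0],-0.235],[-1,[0.73,-0.717,0],-0.235],[-1,[0.73,-0.717,0],-0.235],[-1,[0.73,-0.717,0],-0.235]]}}

```text
time_s: 4.3
eef_pos: [0.5931, 0.1027, 0.2227]
tcp_rot: [0.879, 0.477, 0.002, 0.001]
ft_force: [-0.7, -1.6, 0.4]
gripper_width: 0.0005
gripper_force: 0.0
```

Emit:
{"fn": "carry_out", "kwargs": {"series": [[-1,[0,0,0.3],0],[-1,[0,0,0.5],0],[-1,[0,0,0.6],0],[-1,[0,0,0.6],0]]}}

```text
time_s: 4.7
eef_pos: [0.5872, 0.0981, 0.0988]
tcp_rot: [0.882, 0.472, -0.004, -0.002]
ft_force: [-0.7, -0.3, -0.4]
gripper_width: 0.0002
gripper_force: 0.0
```

Emit:
{"fn": "carry_out", "kwargs": {"series": [[-1,[0,0,0.04],0],[-1,[0,0,0.085],0],[-1,[0,0,0.085],0],[-1,[0,0,0.085],0]]}}

```text
time_s: 5.1
eef_pos: [0.59, 0.0997, 0.0864]
tcp_rot: [0.881, 0.472, 0.001, 0.0]
ft_force: [0.9, -0.1, -0.0]
gripper_width: 0.0003
gripper_force: 0.0
```

Emit:
{"fn": "carry_out", "kwargs": {"series": [[-1,[0.04,0,0],0],[-1,[0.08,0,0],0],[-1,[0.12,0.01,0],0],[-1,[0.16,0.01,0],0],[-1,[0.2,0.01,0],0]]}}

```text
time_s: 5.6
eef_pos: [0.6144, 0.1322, 0.0859]
tcp_rot: [0.881, 0.473, 0.0, 0.001]
ft_force: [-0.2, -3.1, 1.9]
gripper_width: 0.001
gripper_force: 1.6
```

Emit:
{"fn": "carry_out", "kwargs": {"series": [[-1,[0.04,0,0],0],[-1,[0.08,0,0],0],[-1,[0.12,0.01,0],0],[-1,[0.16,0.01,0],0],[-1,[0.2,0.02,0],0]]}}

```text
time_s: 6.1
eef_pos: [0.6392, 0.164, 0.0854]
tcp_rot: [0.881, 0.472, 0.0, -0.0]
ft_force: [-0.1, -2.1, 0.2]
gripper_width: 0.0004
gripper_force: 0.7
```

```bash
python3 - <<'E'
from h import *
c=viewer.camera("top");cv2.imwrite("pics/c.png",cv2.resize(c["frame"][110:290,130:320,::-1],None,fx=3,fy=3))
print(np.round(status.sense()["eef_pos"],4),[ (np.round(d["point"],3),d["confidence"]) for d in pinpoint("lock_arm_tip","top")])
E
```

```text
[0.6408 0.1649 0.0856] []
```

View pics/c.png

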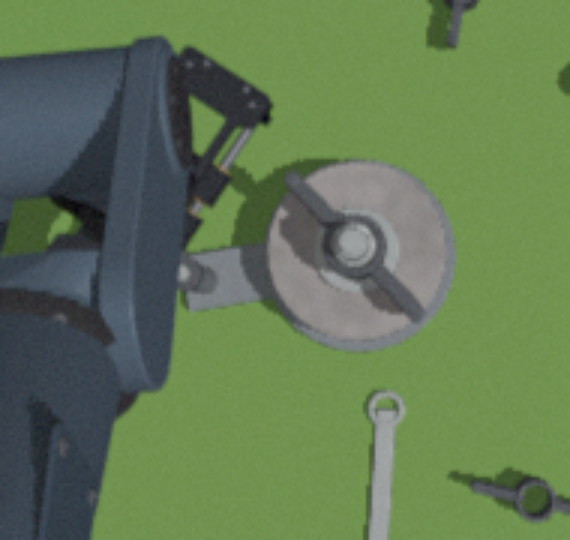

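The wing nut is untouched, with its hub at (350,245) in the crop, and the locking arm is hidden under the wrist. I'll back off, rise and move over the nut.

Emit:
{"fn": "carry_out", "kwargs": {"series": [[-1,[-0.1,0,0],0],[-1,[-0.1,0,-0.2],0],[-1,[-0.1,0,-0.45],0],[1,[-0.1,0,-0.68],0],[1,[-0.1,0,-0.68],0]]}}

```text
time_s: 6.7
eef_pos: [0.633, 0.1474, 0.23]
tcp_rot: [0.881, 0.472, 0.008, 0.003]
ft_force: [0.4, -0.1, 0.3]
gripper_width: 0.0096
gripper_force: 0.0
```

Emit:
{"fn": "carry_out", "kwargs": {"series": [[1,[-0.58,0.21,0],0.085],[1,[-0.58,0.21,0],0.085],[1,[-0.58,0.21,0],0.085],[1,[-0.58,0.21,0],0.085],[1,[-0.58,0.21,0],0.085]]}}

```text
time_s: 7.2
eef_pos: [0.5985, 0.0268, 0.2213]
tcp_rot: [0.937, 0.35, 0.0, -0.001]
ft_force: [-0.6, 0.1, -0.0]
gripper_width: 0.0484
gripper_force: 0.0
```

```bash
python3 - <<'E'
from h import *
for n in("top","side"):
  c=viewer.camera(n)
  for t in("pivot","lock_arm_tip","stud_top","stand","spray_can"): print(n,t,[ (np.round(d["point"],4).tolist(),round(d["confidence"],2)) for d in pinpoint(t,n)[:2]])
  if n=="side":cv2.imwrite("pics/d.png",cv2.resize(c["frame"][140:320,130:320,::-1],None,fx=3,fy=3))
s=status.sense();print(np.round(s["eef_pos"],4),np.round(s["tcp_rot"],3),np.round(s["joint_positions"],3),s["gripper_width"])
E
```

```text
top pivot [([0.5811, 0.1662, 0.0896], 0.84)]
top lock_arm_tip [([0.4659, -0.314, 0.0016], 0.18)]
top stud_top [([0.6008, 0.0234, 0.1364], 0.91)]
top stand [([0.5996, 0.0235, -0.0017], 0.58)]
top spray_can [([0.6849, 0.2505, -0.0027], 0.9)]
side pivot [([0.5822, 0.1606, 0.0963], 0.73)]
side lock_arm_tip [([0.6563, 0.1906, 0.0882], 0.78), ([0.602, 0.03, 0.1016], 0.19)]
side stud_top [([0.6011, 0.0277, 0.1362], 0.68)]
side stand [([0.6005, 0.0262, -0.0013], 0.85)]
side spray_can [([0.6839, 0.2529, -0.0011], 0.82)]
[0.5984 0.0269 0.2216] [ 0.936  0.351  0.    -0.   ] [-0.142  0.493  1.501  0.     1.147  0.712] 0.08594908403826558
```

View pics/d.png

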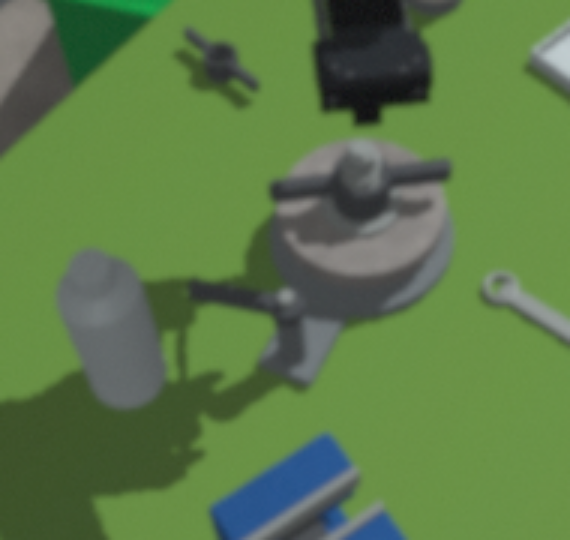

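Locking arm is out at about 1.28 rad: in the crop it runs from (285,300) to (195,290), clear of the spray can. Now I'll descend on the hub and grip.

Emit:
{"fn": "carry_out", "kwargs": {"series": [[1,[0,0.009,0.25],0],[1,[0,0.009,0.45],0],[1,[0,0.009,0.6],0],[1,[0,0.009,0.7],0],[1,[0,0.009,0.7],0]]}}

```text
time_s: 8.3
eef_pos: [0.5972, 0.0255, 0.0785]
tcp_rot: [0.936, 0.351, -0.003, -0.002]
ft_force: [-0.2, 0.2, -0.3]
gripper_width: 0.0868
gripper_force: 0.0
```

Emit:
{"fn": "carry_out", "kwargs": {"series": [[-0.2,[0,0,0],0],[-0.2,[0,0,0],0],[-0.2,[0,0,0],0],[-0.2,[0,0,0],0],[-0.2,[0,0,0],0]], "grip_force": 50}}

```text
time_s: 8.8
eef_pos: [0.6, 0.0253, 0.0824]
tcp_rot: [0.936, 0.351, 0.001, 0.0]
ft_force: [0.4, 0.4, -0.1]
gripper_width: 0.0547
gripper_force: 0.0
```

Emit:
{"fn": "carry_out", "kwargs": {"series": [[-0.4,[0,0,0],0],[-0.4,[0,0,0],0],[-0.4,[0,0,0],0]]}}

```text
time_s: 9.1
eef_pos: [0.5995, 0.0256, 0.0822]
tcp_rot: [0.936, 0.351, 0.0, -0.0]
ft_force: [-1.4, 1.8, 5.7]
gripper_width: 0.0497
gripper_force: 50.0
```

Gripped at 50 mm. Unscrewing one call first.

Emit:
{"fn": "carry_out", "kwargs": {"series": [[-0.4,[0,0,-0.004],-0.047],[-0.4,[0,0,-0.007],-0.094],[-0.4,[0,0,-0.011],-0.141],[-0.4,[0,0,-0.014],-0.188],[-0.4,[0,0,-0.018],-0.235]]}}

```text
time_s: 9.6
eef_pos: [0.5991, 0.0251, 0.084]
tcp_rot: [0.745, 0.667, -0.001, -0.0]
ft_force: [-0.2, -0.2, -3.2]
gripper_width: 0.0495
gripper_force: 50.0
```

```bash
python3 - <<'E'
from h import *
s=status.sense();print({k:np.round(s[k],3).tolist() for k in("eef_pos","ft_force","wrist_torque","joint_positions","gripper_width")})
E
```

```text
{'eef_pos': [0.599, 0.025, 0.084], 'ft_force': [-0.203, -0.157, -3.235], 'wrist_torque': [0.004, -0.129, 0.028], 'joint_positions': [-0.144, 0.677, 1.608, -0.0, 0.858, -0.034], 'gripper_width': 0.05}
```

Emit:
{"fn": "carry_out", "kwargs": {"series": [[-0.4,[0,0,-0.004],-0.047],[-0.4,[0,0,-0.007],-0.094],[-0.4,[0,0,-0.011],-0.141],[-0.4,[0,0,-0.014],-0.188],[-0.4,[0,0,-0.018],-0.235]]}}

```text
time_s: 10.1
eef_pos: [0.5989, 0.0253, 0.0876]
tcp_rot: [0.454, 0.891, -0.0, -0.001]
ft_force: [-0.2, -0.2, -3.6]
gripper_width: 0.0498
gripper_force: 50.0
```

Emit:
{"fn": "carry_out", "kwargs": {"series": [[-0.4,[0,0,-0.004],-0.047],[-0.4,[0,0,-0.007],-0.094],[-0.4,[0,0,-0.011],-0.141],[-0.4,[0,0,-0.014],-0.188],[-0.4,[0,0,-0.018],-0.235]]}}

```text
time_s: 10.6
eef_pos: [0.5993, 0.0251, 0.0912]
tcp_rot: [0.102, 0.995, -0.0, -0.0]
ft_force: [1.4, 0.8, -4.4]
gripper_width: 0.0498
gripper_force: 50.0
```

Emit:
{"fn": "carry_out", "kwargs": {"series": [[-0.4,[0,0,-0.004],-0.047],[-0.4,[0,0,-0.007],-0.094],[-0.4,[0,0,-0.011],-0.141],[-0.4,[0,0,-0.014],-0.188],[-0.4,[0,0,-0.018],-0.235]]}}

```text
time_s: 11.1
eef_pos: [0.6003, 0.0252, 0.095]
tcp_rot: [-0.264, 0.965, -0.0, 0.001]
ft_force: [3.0, 0.7, -4.6]
gripper_width: 0.0495
gripper_force: 50.0
```

Emit:
{"fn": "carry_out", "kwargs": {"series": [[-0.4,[0,0,-0.004],-0.047],[-0.4,[0,0,-0.007],-0.094],[-0.4,[0,0,-0.011],-0.14],[-0.4,[0,0,-0.011],-0.14]]}}

```text
time_s: 11.5
eef_pos: [0.6005, 0.0256, 0.0974]
tcp_rot: [-0.465, 0.885, -0.0, 0.001]
ft_force: [3.4, 1.8, -5.3]
gripper_width: 0.0491
gripper_force: 50.0
```

```bash
python3 - <<'E'
from h import *
s=status.sense();print({k:np.round(s[k],3).tolist() for k in("eef_pos","ft_force","wrist_torque","joint_positions","gripper_width")})
for n in("top","side"):
  c=viewer.camera(n);print([(np.round(d["point"],4).tolist(),round(d["confidence"],2)) for d in pinpoint("wing_nut",n)[:3]])
  if n=="side":cv2.imwrite("pics/e.png",cv2.resize(c["frame"][140:260,190:320,::-1],None,fx=5,fy=5))
E
```

```text
{'eef_pos': [0.6, 0.026, 0.097], 'ft_force': [3.374, 1.786, -5.289], 'wrist_torque': [0.574, -0.564, -0.023], 'joint_positions': [-0.144, 0.658, 1.599, 0.001, 0.883, -2.683], 'gripper_width': 0.049}
[([0.3883, -0.1264, -0.0013], 0.81), ([0.5812, 0.1655, 0.0917], 0.71), ([0.8354, -0.0681, -0.0005], 0.46)]
[([0.8379, -0.0619, -0.0013], 0.76), ([0.6, 0.0217, 0.0786], 0.69), ([0.3877, -0.1202, -0.002], 0.66)]
```

View pics/e.png

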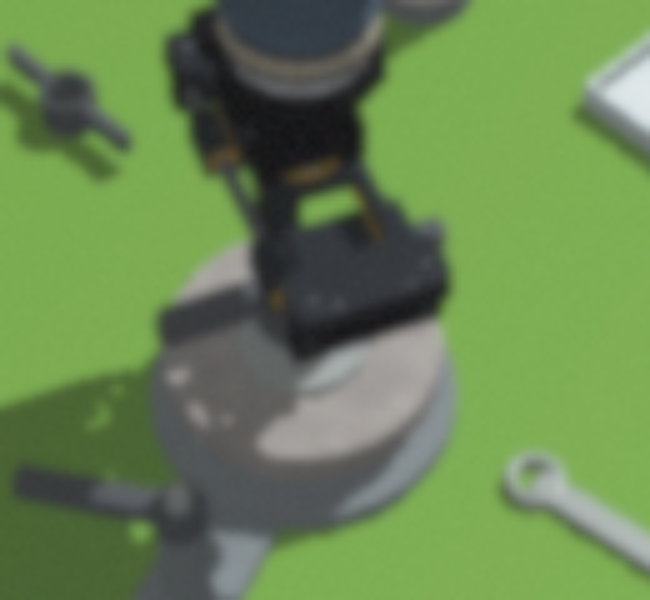

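The nut is turning and rising: its wing is at (205,315) in the crop and the network puts its underside at 0.079 m. I'll release, lift, rotate back and regrip.

Emit:
{"fn": "carry_out", "kwargs": {"series": [[1,[0,0,0],0],[1,[0,0,0],0],[1,[0,0,0],0],[1,[0,0,-0.08],0],[1,[0,0,-0.16],0]]}}

```text
time_s: 12.2
eef_pos: [0.5987, 0.025, 0.1303]
tcp_rot: [-0.465, 0.885, 0.0, -0.001]
ft_force: [0.4, -0.3, 0.3]
gripper_width: 0.0814
gripper_force: 0.0
```

Emit:
{"fn": "carry_out", "kwargs": {"series": [[1,[0,0,0],0.047],[1,[0,0,0],0.094],[1,[0,0,0],0.141],[1,[0,0,0],0.188],[1,[0,0,0],0.235]]}}

```text
time_s: 12.7
eef_pos: [0.5992, 0.025, 0.1305]
tcp_rot: [-0.112, 0.994, -0.0, -0.0]
ft_force: [-0.1, -0.4, 0.5]
gripper_width: 0.087
gripper_force: 0.0
```

Emit:
{"fn": "carry_out", "kwargs": {"series": [[1,[0,0,0],0.047],[1,[0,0,0],0.094],[1,[0,0,0],0.141],[1,[0,0,0],0.188],[1,[0,0,0],0.235]]}}

```text
time_s: 13.2
eef_pos: [0.5992, 0.025, 0.1305]
tcp_rot: [0.255, 0.967, -0.0, -0.0]
ft_force: [-0.2, -0.1, -0.5]
gripper_width: 0.0873
gripper_force: 0.0
```

Emit:
{"fn": "carry_out", "kwargs": {"series": [[1,[0,0,0],0.047],[1,[0,0,0],0.094],[1,[0,0,0],0.141],[1,[0,0,0],0.188],[1,[0,0,0],0.235]]}}

```text
time_s: 13.7
eef_pos: [0.5992, 0.025, 0.1305]
tcp_rot: [0.586, 0.81, -0.0, -0.0]
ft_force: [-0.1, -0.4, 0.4]
gripper_width: 0.087
gripper_force: 0.0
```

Emit:
{"fn": "carry_out", "kwargs": {"series": [[1,[0,0,0],0.047],[1,[0,0,0],0.094],[1,[0,0,0],0.141],[1,[0,0,0],0.188],[1,[0,0,0],0.235]]}}

```text
time_s: 14.2
eef_pos: [0.5991, 0.025, 0.1305]
tcp_rot: [0.839, 0.544, -0.0, 0.0]
ft_force: [-0.1, 0.5, 1.3]
gripper_width: 0.087
gripper_force: 0.0
```

```bash
python3 - <<'E'
from h import *
s=status.sense();print({k:np.round(s[k],3).tolist() for k in("eef_pos","ft_force","wrist_torque","joint_positions","gripper_width")})
for n in("top","side"):
  c=viewer.camera(n)
  for t in("wing_nut","nut_top"): print([(np.round(d["point"],4).tolist(),round(d["confidence"],2)) for d in pinpoint(t,n)[:3]])
  if n=="side":cv2.imwrite("pics/f.png",cv2.resize(c["frame"][140:260,190:320,::-1],None,fx=5,fy=5))
E
```

```text
{'eef_pos': [0.599, 0.025, 0.13], 'ft_force': [-0.1, 0.452, 1.298], 'wrist_torque': [-0.016, 0.007, -0.054], 'joint_positions': [-0.144, 0.61, 1.58, -0.001, 0.952, 0.277], 'gripper_width': 0.087}
[([0.8364, -0.0694, -0.0035], 0.68), ([0.3895, -0.1211, 0.0036], 0.66)]
[([0.389, -0.1179, 0.0308], 0.64), ([0.8385, -0.0639, 0.0268], 0.48)]
[([0.5985, 0.0238, 0.0768], 0.77), ([0.3881, -0.1219, -0.0003], 0.67), ([0.8379, -0.0634, 0.0005], 0.65)]
[([0.7115, -0.283, 0.0005], 0.74), ([0.3851, -0.1212, 0.0285], 0.71), ([0.4625, -0.313, -0.0031], 0.71)]
```

View pics/f.png

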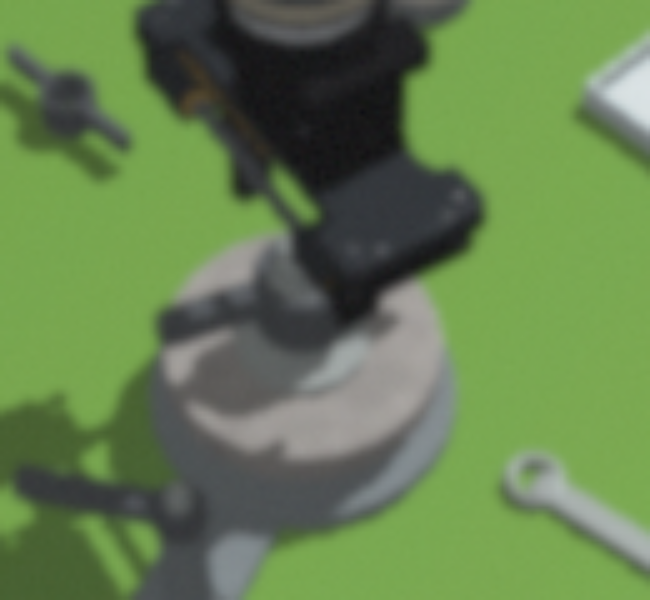

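The nut stayed where it was, wing at (205,315) and hub raised. Regrip and second stroke.

Emit:
{"fn": "carry_out", "kwargs": {"series": [[1,[0,0,0.09],0],[1,[0,0,0.168],0],[1,[0.002,-0.004,0.168],0],[-0.4,[0.002,-0.004,0.168],0],[-0.4,[0.002,-0.004,0.168],0]]}}

```text
time_s: 15.0
eef_pos: [0.5997, 0.0259, 0.0973]
tcp_rot: [0.837, 0.547, 0.001, 0.0]
ft_force: [-0.1, -0.3, -0.6]
gripper_width: 0.0783
gripper_force: 0.0
```

Emit:
{"fn": "carry_out", "kwargs": {"series": [[-0.4,[0,0,0],0],[-0.4,[0,0,0],0],[-0.4,[0,0,0],0],[-0.4,[0,0,0],0],[-0.4,[0,0,0],0]]}}

```text
time_s: 15.5
eef_pos: [0.5998, 0.0257, 0.097]
tcp_rot: [0.837, 0.547, 0.001, 0.001]
ft_force: [0.0, -0.5, 0.5]
gripper_width: 0.0498
gripper_force: 50.0
```

Emit:
{"fn": "carry_out", "kwargs": {"series": [[-0.4,[0,0,-0.004],-0.047],[-0.4,[0,0,-0.007],-0.094],[-0.4,[0,0,-0.011],-0.141],[-0.4,[0,0,-0.014],-0.188],[-0.4,[0,0,-0.018],-0.235]]}}

```text
time_s: 16.0
eef_pos: [0.6005, 0.0259, 0.1005]
tcp_rot: [0.582, 0.814, 0.001, 0.001]
ft_force: [3.2, -0.2, -0.2]
gripper_width: 0.0496
gripper_force: 50.0
```

Emit:
{"fn": "carry_out", "kwargs": {"series": [[-0.4,[0,0,-0.004],-0.047],[-0.4,[0,0,-0.007],-0.094],[-0.4,[0,0,-0.011],-0.141],[-0.4,[0,0,-0.014],-0.188],[-0.4,[0,0,-0.018],-0.235]]}}

```text
time_s: 16.5
eef_pos: [0.6002, 0.0263, 0.1041]
tcp_rot: [0.249, 0.969, 0.001, 0.001]
ft_force: [1.5, 0.6, 1.1]
gripper_width: 0.0496
gripper_force: 50.0
```

Emit:
{"fn": "carry_out", "kwargs": {"series": [[-0.4,[0,0,-0.004],-0.047],[-0.4,[0,0,-0.007],-0.094],[-0.4,[0,0,-0.011],-0.141],[-0.4,[0,0,-0.014],-0.188],[-0.4,[0,0,-0.018],-0.235]]}}

```text
time_s: 17.0
eef_pos: [0.5988, 0.0253, 0.1075]
tcp_rot: [-0.118, 0.993, -0.001, -0.0]
ft_force: [-0.8, -3.0, 1.2]
gripper_width: 0.05
gripper_force: 50.0
```

Emit:
{"fn": "carry_out", "kwargs": {"series": [[-0.4,[0,0,-0.004],-0.047],[-0.4,[0,0,-0.007],-0.094],[-0.4,[0,0,-0.011],-0.141],[-0.4,[0,0,-0.014],-0.188],[-0.4,[0,0,-0.018],-0.235]]}}

```text
time_s: 17.5
eef_pos: [0.5996, 0.0252, 0.1112]
tcp_rot: [-0.468, 0.884, -0.001, 0.0]
ft_force: [1.0, -2.6, -0.7]
gripper_width: 0.0496
gripper_force: 50.0
```

Emit:
{"fn": "carry_out", "kwargs": {"series": [[1,[0,0,0],0],[1,[0,0,0],0],[1,[0,0,0],0],[1,[0,0,-0.08],0],[1,[0,0,-0.16],0]]}}

```text
time_s: 18.0
eef_pos: [0.5981, 0.0264, 0.1425]
tcp_rot: [-0.465, 0.885, 0.001, -0.001]
ft_force: [0.2, -0.4, -0.5]
gripper_width: 0.0818
gripper_force: 0.0
```

Emit:
{"fn": "carry_out", "kwargs": {"series": [[1,[0,0,0],0.047],[1,[0,0,0],0.094],[1,[0,0,0],0.141],[1,[0,0,0],0.188],[1,[0,0,0],0.235]]}}

```text
time_s: 18.5
eef_pos: [0.5986, 0.0263, 0.1427]
tcp_rot: [-0.111, 0.994, 0.0, -0.0]
ft_force: [0.5, 0.9, 0.4]
gripper_width: 0.0871
gripper_force: 0.0
```

Emit:
{"fn": "carry_out", "kwargs": {"series": [[1,[0,0,0],0.047],[1,[0,0,0],0.094],[1,[0,0,0],0.141],[1,[0,0,0],0.188],[1,[0,0,0],0.235]]}}

```text
time_s: 19.0
eef_pos: [0.5986, 0.0263, 0.1427]
tcp_rot: [0.255, 0.967, 0.0, -0.001]
ft_force: [-0.3, 0.2, -0.0]
gripper_width: 0.0872
gripper_force: 0.0
```

Emit:
{"fn": "carry_out", "kwargs": {"series": [[1,[0,0,0],0.047],[1,[0,0,0],0.094],[1,[0,0,0],0.141],[1,[0,0,0],0.188],[1,[0,0,0],0.235]]}}

```text
time_s: 19.5
eef_pos: [0.5986, 0.0263, 0.1427]
tcp_rot: [0.587, 0.81, -0.0, -0.001]
ft_force: [0.5, -0.8, 0.6]
gripper_width: 0.0868
gripper_force: 0.0
```

Emit:
{"fn": "carry_out", "kwargs": {"series": [[1,[0,0,0],0.047],[1,[0,0,0],0.094],[1,[0,0,0],0.141],[1,[0,0,0],0.188],[1,[0,0,0],0.235]]}}

```text
time_s: 20.0
eef_pos: [0.5986, 0.0263, 0.1427]
tcp_rot: [0.839, 0.544, -0.0, -0.0]
ft_force: [0.6, -0.5, -1.0]
gripper_width: 0.0869
gripper_force: 0.0
```

```bash
python3 - <<'E'
from h import *
s=status.sense();print({k:np.round(s[k],3).tolist() for k in("eef_pos","ft_force","wrist_torque","joint_positions","gripper_width")})
for n in("top","side"):
  c=viewer.camera(n)
  for t in("wing_nut","nut_top"): print([(np.round(d["point"],4).tolist(),round(d["confidence"],2)) for d in pinpoint(t,n)[:3]])
  if n=="side":cv2.imwrite("pics/g.png",cv2.resize(c["frame"][140:260,190:320,::-1],None,fx=5,fy=5))
E
```

```text
{'eef_pos': [0.599, 0.026, 0.143], 'ft_force': [0.631, -0.526, -0.961], 'wrist_torque': [-0.019, -0.087, 0.04], 'joint_positions': [-0.143, 0.593, 1.572, 0.0, 0.978, 0.279], 'gripper_width': 0.087}
[([0.8334, -0.0672, -0.0003], 0.79), ([0.3904, -0.1248, 0.0014], 0.54)]
[([0.391, -0.1213, 0.0294], 0.79), ([0.8408, -0.0658, 0.0262], 0.66)]
[([0.3892, -0.1223, -0.0036], 0.65), ([0.8334, -0.0619, -0.0003], 0.51)]
[([0.6018, 0.0283, 0.1285], 0.85), ([0.3847, -0.1232, 0.0286], 0.72), ([0.8408, -0.0685, 0.0254], 0.71)]
```

View pics/g.png

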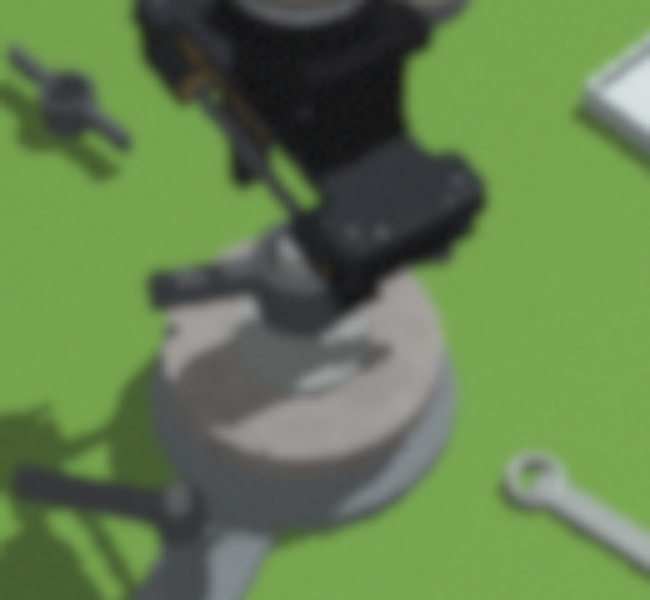

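The nut is still on the stud and higher: wing at (195,285), hub at (300,300). Third grip, with the fingers turned square to the wings, then the final stroke.

Emit:
{"fn": "carry_out", "kwargs": {"series": [[1,[0,0.005,0],0.04],[1,[0,0.005,0],0.08],[1,[0,0.005,0],0.117],[1,[0,0.005,0],0.117],[1,[0,0.005,0.08],0.117]]}}

```text
time_s: 20.8
eef_pos: [0.6018, 0.0254, 0.1287]
tcp_rot: [0.922, 0.386, 0.002, 0.001]
ft_force: [-0.8, 0.9, 0.5]
gripper_width: 0.0874
gripper_force: 0.0
```

Emit:
{"fn": "carry_out", "kwargs": {"series": [[1,[0,0,0.08],0],[1,[0,0,0.08],0],[-0.4,[0,0,0.08],0],[-0.4,[0,0,0.08],0],[-0.4,[0,0,0.08],0]]}}

```text
time_s: 21.3
eef_pos: [0.6006, 0.0255, 0.1118]
tcp_rot: [0.923, 0.385, 0.001, 0.0]
ft_force: [-0.1, -1.0, 1.0]
gripper_width: 0.0706
gripper_force: 0.0
```

Emit:
{"fn": "carry_out", "kwargs": {"series": [[-0.4,[0,0,0],0],[-0.4,[0,0,0],0],[-0.4,[0,0,0],0],[-0.4,[0,0,0],0]]}}

```text
time_s: 21.7
eef_pos: [0.6, 0.0254, 0.1111]
tcp_rot: [0.923, 0.385, 0.0, 0.0]
ft_force: [-0.1, 0.1, 0.9]
gripper_width: 0.0495
gripper_force: 50.0
```

Emit:
{"fn": "carry_out", "kwargs": {"series": [[-0.4,[0,0,-0.004],-0.047],[-0.4,[0,0,-0.007],-0.094],[-0.4,[0,0,-0.011],-0.141],[-0.4,[0,0,-0.014],-0.188],[-0.4,[0,0,-0.018],-0.235]]}}

```text
time_s: 22.2
eef_pos: [0.601, 0.0257, 0.1145]
tcp_rot: [0.72, 0.694, 0.001, 0.001]
ft_force: [2.3, 0.8, -1.9]
gripper_width: 0.0498
gripper_force: 50.0
```

Emit:
{"fn": "carry_out", "kwargs": {"series": [[-0.4,[0,0,-0.004],-0.047],[-0.4,[0,0,-0.007],-0.094],[-0.4,[0,0,-0.011],-0.141],[-0.4,[0,0,-0.014],-0.188],[-0.4,[0,0,-0.018],-0.235]]}}

```text
time_s: 22.7
eef_pos: [0.5989, 0.0258, 0.1171]
tcp_rot: [0.421, 0.907, -0.0, -0.001]
ft_force: [-1.1, -0.2, -4.0]
gripper_width: 0.0494
gripper_force: 50.0
```

Emit:
{"fn": "carry_out", "kwargs": {"series": [[-0.4,[0,0,-0.004],-0.047],[-0.4,[0,0,-0.007],-0.094],[-0.4,[0,0,-0.01],-0.11],[-0.4,[0,0,-0.015],-0.11],[-0.4,[0,0,-0.02],-0.11]]}}

```text
time_s: 23.2
eef_pos: [0.5993, 0.0257, 0.1215]
tcp_rot: [0.263, 0.965, -0.0, -0.001]
ft_force: [1.1, 0.9, -4.7]
gripper_width: 0.0495
gripper_force: 50.0
```

Emit:
{"fn": "carry_out", "kwargs": {"series": [[-0.4,[0,0,-0.02],0],[-0.4,[0,0,-0.04],0],[-0.4,[0,0,-0.06],0],[-0.4,[0,0,-0.06],0]]}}

```text
time_s: 23.6
eef_pos: [0.6006, 0.0255, 0.1351]
tcp_rot: [0.262, 0.965, 0.0, 0.001]
ft_force: [-0.2, -0.2, -4.7]
gripper_width: 0.0495
gripper_force: 50.0
```

Free: the force is just the nut's weight. Lift and carry to the tray.

Emit:
{"fn": "carry_out", "kwargs": {"series": [[-0.4,[0,0,-0.15],0],[-0.4,[0,0,-0.35],0],[-0.4,[0,0,-0.55],0],[-0.4,[0,0,-0.6],0],[-0.4,[0,0,-0.6],0]]}}

```text
time_s: 24.1
eef_pos: [0.6008, 0.0255, 0.2557]
tcp_rot: [0.262, 0.965, 0.0, 0.002]
ft_force: [-0.8, -0.3, -4.0]
gripper_width: 0.0497
gripper_force: 50.0
```

Emit:
{"fn": "carry_out", "kwargs": {"series": [[-0.4,[-0.05,-0.17,0],0],[-0.4,[-0.11,-0.38,0],0],[-0.4,[-0.17,-0.6,0],0],[-0.4,[-0.23,-0.8,0],0],[-0.4,[-0.247,-0.855,0],0]]}}

```text
time_s: 24.6
eef_pos: [0.5536, -0.1505, 0.251]
tcp_rot: [0.264, 0.965, -0.001, -0.003]
ft_force: [0.0, 0.1, -3.6]
gripper_width: 0.0493
gripper_force: 50.0
```

Emit:
{"fn": "carry_out", "kwargs": {"series": [[-0.4,[-0.05,-0.2,0],0.047],[-0.4,[-0.11,-0.42,0],0.094],[-0.4,[-0.17,-0.65,0],0.141],[-0.4,[-0.23,-0.8,0],0.188],[-0.4,[-0.247,-0.855,0],0.235]]}}

```text
time_s: 25.1
eef_pos: [0.5106, -0.3222, 0.2512]
tcp_rot: [0.596, 0.803, -0.0, -0.002]
ft_force: [-0.8, 1.1, -4.7]
gripper_width: 0.0494
gripper_force: 50.0
```

Emit:
{"fn": "carry_out", "kwargs": {"series": [[-0.4,[0,0,0],0.047],[-0.4,[0,0,0],0.094],[-0.4,[0,0,0],0.138],[-0.4,[0,0,0],0.138],[-0.4,[0,0,0],0.138]]}}

```text
time_s: 25.6
eef_pos: [0.5116, -0.3184, 0.2522]
tcp_rot: [0.751, 0.66, -0.0, -0.002]
ft_force: [-0.0, 0.4, -3.9]
gripper_width: 0.0495
gripper_force: 50.0
```

```bash
python3 - <<'E'
from h import *
s=status.sense();print({k:np.round(s[k],4).tolist() for k in("eef_pos","tcp_rot","ft_force","joint_positions","gripper_width")})
for n in("top","side"):
  c=viewer.camera(n)
  for t in("wing_nut","nut_top","tray_free"): print(n,t,[(np.round(d["point"],4).tolist(),round(d["confidence"],2)) for d in pinpoint(t,n)[:3]])
  cv2.imwrite(f"pics/h_{n}.png",c["frame"][:,:,::-1])
a=cv2.imread("pics/h_top.png")[150:310,310:470];b=cv2.imread("pics/h_side.png")[40:200,260:420]
cv2.imwrite("pics/h.png",cv2.resize(np.hstack([a,b]),(800,400)))
E
```

```text
{'eef_pos': [0.5116, -0.3184, 0.2522], 'tcp_rot': [0.7509, 0.6604, -0.0001, -0.0019], 'ft_force': [-0.0083, 0.391, -3.9238], 'joint_positions': [-0.7421, 0.4669, 1.4542, 0.0001, 1.2242, -0.6141], 'gripper_width': 0.0495}
top wing_nut [([0.5105, -0.3185, 0.228], 0.76), ([0.3893, -0.1222, -0.0001], 0.61), ([0.8362, -0.0699, -0.0014], 0.48)]
top nut_top [([0.839, -0.0675, 0.0269], 0.61), ([0.5097, -0.322, 0.275], 0.56), ([0.3912, -0.1211, 0.0295], 0.51)]
top tray_free [([0.5076, -0.3227, 0.0037], 0.75)]
side wing_nut [([0.3872, -0.1194, -0.0044], 0.76), ([0.8353, -0.0632, -0.0007], 0.56)]
side nut_top [([0.5159, -0.3193, 0.2715], 0.88), ([0.8414, -0.0642, 0.0264], 0.71), ([0.3881, -0.1217, 0.0269], 0.52)]
side tray_free []
```

View pics/h.png

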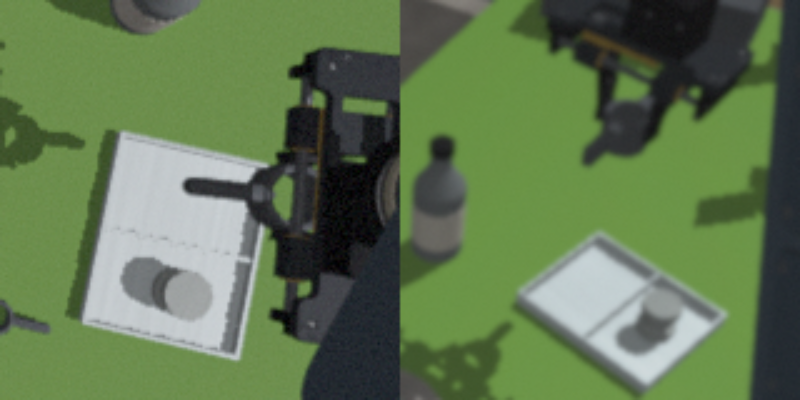

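Nut is level in the gripper over the empty compartment: hub at (270,190), visible wing end at (185,185) in the top crop. I'll measure the wing's direction against the tray.

```bash
python3 - <<'E'
from h import *
c=viewer.camera("top")
K=c["intrinsics"];M=c["world_to_cam"]
def unproj(px,z):
    r=np.linalg.inv(K)@[*px,1]; d=M[:3,:3].T@[r[0],-r[1],-r[2]]; o=-M[:3,:3].T@M[:3,3]; return o+d*(z-o[2])/d[2]
f=lambda x,y:(310+x/2.5,150+y/2.5)
t=unproj(f(185,185),.262); a=unproj(f(245,189),.262); print(t,np.degrees(np.arctan2(*(t[:2]-[.5116,-.3184])[::-1])),np.degrees(np.arctan2(*(t-a)[:2][::-1])),np.hypot(*(t[:2]-[.5116,-.3184])))
A=[unproj(f(*p),.018) for p in((120,132),(85,322),(240,358),(265,165))]
print(np.round(A,4)[:,:2]); m=sum(A)/4; ex=A[0]-A[1]+A[3]-A[2]; ang=np.arctan2(ex[1],ex[0]); print(m,np.degrees(ang),"free",m[:2]+.05*np.array([np.cos(ang),np.sin(ang)]))
E
```

```text
[ 0.51994705 -0.23790339  0.262     ] 84.07990320643476 85.8778009402116 0.08092822852855867
[[ 0.5749 -0.2537]
 [ 0.3821 -0.2124]
 [ 0.3465 -0.3661]
 [ 0.54   -0.3999]]
[ 0.46088105 -0.30802971  0.018     ] -11.0138707267989 free [ 0.5099601  -0.31758205]
```

Emit:
{"fn": "carry_out", "kwargs": {"series": [[-0.4,[0,0,0.2],0.016],[-0.4,[0,0,0.42],0.016],[-0.4,[0,0,0.64],0.016],[-0.4,[0,0,0.84],0.016],[-0.4,[0,0,0.95],0.016]]}}

```text
time_s: 26.55
eef_pos: [0.5108, -0.3182, 0.0609]
tcp_rot: [0.768, 0.64, -0.0, -0.002]
ft_force: [-0.1, -0.3, -4.3]
gripper_width: 0.0493
gripper_force: 50.0
```

Emit:
{"fn": "carry_out", "kwargs": {"series": [[-0.4,[0,0,0.03],0],[-0.4,[0,0,0.07],0],[-0.4,[0,0,0.11],0],[-0.4,[0,0,0.13],0],[-0.4,[0,0,0.13],0]]}}

```text
time_s: 27.05
eef_pos: [0.5124, -0.3196, 0.0385]
tcp_rot: [0.768, 0.64, 0.0, 0.0]
ft_force: [0.4, 0.7, -3.8]
gripper_width: 0.0495
gripper_force: 50.0
```

Emit:
{"fn": "carry_out", "kwargs": {"series": [[-0.4,[0,0,0.004],0],[-0.4,[0,0,0.008],0],[-0.4,[0,0,0.012],0],[-0.4,[0,0,0.012],0]]}}

```text
time_s: 27.45
eef_pos: [0.5123, -0.3195, 0.0359]
tcp_rot: [0.768, 0.64, 0.0, 0.0]
ft_force: [-0.6, 0.2, -3.6]
gripper_width: 0.0497
gripper_force: 50.0
```

Emit:
{"fn": "carry_out", "kwargs": {"series": [[-0.4,[0,0,0.01],0],[-0.4,[0,0,0.02],0],[-0.4,[0,0,0.03],0],[-0.4,[0,0,0.04],0],[-0.4,[0,0,0.04],0]]}}

```text
time_s: 27.95
eef_pos: [0.512, -0.3192, 0.0273]
tcp_rot: [0.768, 0.64, -0.0, -0.0]
ft_force: [0.1, 1.2, -3.1]
gripper_width: 0.0495
gripper_force: 50.0
```

Emit:
{"fn": "carry_out", "kwargs": {"series": [[-0.4,[0,0,0.003],0],[-0.4,[0,0,0.006],0],[-0.4,[0,0,0.008],0],[-0.4,[0,0,0.008],0]]}}

```text
time_s: 28.35
eef_pos: [0.5122, -0.3194, 0.0261]
tcp_rot: [0.768, 0.64, -0.0, -0.0]
ft_force: [0.4, 0.7, -4.2]
gripper_width: 0.0493
gripper_force: 50.0
```

Emit:
{"fn": "carry_out", "kwargs": {"series": [[-0.4,[0,0,0.003],0],[-0.4,[0,0,0.006],0],[-0.4,[0,0,0.006],0]]}}

```text
time_s: 28.65
eef_pos: [0.5122, -0.3194, 0.0249]
tcp_rot: [0.768, 0.64, -0.0, -0.0]
ft_force: [0.2, -0.2, -3.4]
gripper_width: 0.0496
gripper_force: 50.0
```

Emit:
{"fn": "carry_out", "kwargs": {"series": [[-0.4,[0,0,0.003],0],[-0.4,[0,0,0.006],0],[-0.4,[0,0,0.006],0]]}}

```text
time_s: 28.95
eef_pos: [0.5123, -0.3195, 0.0245]
tcp_rot: [0.768, 0.64, -0.0, 0.0]
ft_force: [-2.0, 1.0, 3.3]
gripper_width: 0.0498
gripper_force: 50.0
```

Contact made. Release gently and rise.

Emit:
{"fn": "carry_out", "kwargs": {"series": [[0.3,[0,0,0],0],[0.6,[0,0,0],0],[1,[0,0,0],0],[1,[0,0,0],0],[1,[0,0,0],0]], "grip_force": 20}}

```text
time_s: 29.45
eef_pos: [0.5124, -0.3195, 0.0237]
tcp_rot: [0.768, 0.64, 0.0, 0.0]
ft_force: [0.0, 0.2, 0.5]
gripper_width: 0.0806
gripper_force: 0.0
```

Emit:
{"fn": "carry_out", "kwargs": {"series": [[1,[0,0,-0.05],0],[1,[0,0,-0.2],0],[1,[0,0,-0.45],0],[1,[0,0,-0.7],0],[1,[0,0,-0.9],0]]}}

```text
time_s: 29.95
eef_pos: [0.5127, -0.3198, 0.2074]
tcp_rot: [0.768, 0.64, 0.0, 0.002]
ft_force: [-0.2, -1.1, 0.0]
gripper_width: 0.0871
gripper_force: 0.0
```

Emit:
{"fn": "carry_out", "kwargs": {"series": [[1,[-0.3,-0.3,0],0],[1,[-0.6,-0.6,0],0],[1,[-0.6,-0.6,0],0],[1,[-0.6,-0.6,0],0],[1,[-0.6,-0.6,0],0]]}}

```text
time_s: 30.45
eef_pos: [0.3703, -0.4177, 0.2046]
tcp_rot: [0.77, 0.638, -0.0, 0.0]
ft_force: [-0.3, 0.1, 0.0]
gripper_width: 0.0868
gripper_force: 0.0
```

```bash
python3 - <<'E'
from h import *
for n in("top","side"):
  c=viewer.camera(n)
  for t in("wing_nut","nut_top","tray_free","spacer","lock_arm_tip","spray_can","oil_bottle","spanner"): print(n,t,[(np.round(d["point"],4).tolist(),round(d["confidence"],2)) for d in pinpoint(t,n)[:3]])
  cv2.imwrite(f"pics/i_{n}.png",c["frame"][:,:,::-1])
a=cv2.imread("pics/i_top.png")[130:310,140:440];b=cv2.imread("pics/i_side.png")[100:280,140:440]
cv2.imwrite("pics/i.png",cv2.resize(np.vstack([a,b]),(500,600)))
E
```

```text
top wing_nut [([0.5122, -0.3189, 0.0014], 0.93), ([0.3879, -0.1265, 0.0004], 0.49), ([0.8336, -0.0683, -0.0019], 0.48)]
top nut_top [([0.5101, -0.3236, 0.0485], 0.88), ([0.8392, -0.0653, 0.0252], 0.6), ([0.3897, -0.1206, 0.0287], 0.59)]
top tray_free [([0.5106, -0.3172, 0.0033], 0.6), ([0.6018, 0.0239, -0.0006], 0.6), ([0.5119, -0.318, 0.0025], 0.37)]
top spacer [([0.4166, -0.3094, 0.0042], 0.85)]
top lock_arm_tip [([0.658, 0.1894, 0.0932], 0.6)]
top spray_can [([0.6844, 0.2516, -0.0016], 0.68)]
top oil_bottle [([0.7123, -0.2841, 0.0043], 0.71)]
top spanner [([0.3947, 0.0072, 0.0001], 0.73)]
side wing_nut [([0.8374, -0.0636, 0.0019], 0.74), ([0.3865, -0.1187, -0.0043], 0.57), ([0.5108, -0.3192, 0.0081], 0.56)]
side nut_top [([0.3891, -0.1249, 0.0275], 0.75), ([0.5155, -0.3176, 0.0423], 0.74), ([0.8402, -0.0649, 0.0294], 0.48)]
side tray_free [([0.5139, -0.323, 0.0021], 0.73)]
side spacer [([0.4124, -0.3067, 0.006], 0.78), ([0.5813, 0.1595, 0.095], 0.48)]
side lock_arm_tip [([0.6557, 0.1921, 0.0875], 0.59)]
side spray_can []
side oil_bottle [([0.7129, -0.2863, 0.0013], 0.92)]
side spanner [([0.3913, 0.0084, 0.0002], 0.68)]
```

View pics/i.png

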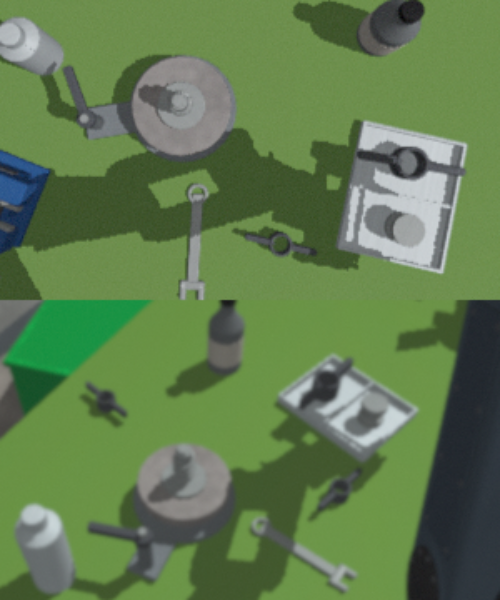

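The nut stands upright in the empty compartment, at (408,162) in the top half, with its wings across the tray and clear of the spacer at (405,228). The locking arm is out, the stud is bare, and everything else is where it was. Handing in.

```bash
python3 -c "
from h import *
print(workorder.finish_job())"
```

```text
the job is handed in; nothing more can be done
None
```

Job handed in at about 30 s of the 72 s: the locking arm is swung out about 73°, the wing nut stands upright in the empty tray compartment, and the spacer, spray can, oil bottle and spanner were not moved.

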